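# Index the dosing table to its next hole

### The job

Bring the next dish under the dosing nozzle: with shut fingertips press in the black spring plunger in the collar on the round table's arm, keep it in while you turn the table anticlockwise (seen from above) to the very next hole, not past it, and let the plunger spring fully out there so that the table is locked again, then move clear. Only press and push; grip and lift nothing, let the dishes ride along in their nests, and leave everything else where it is.

Things in the scene. Friction and masses are not known exactly. Their poses are not given: they have to be found in the camera images.
- indexer: fixed base of the indexing table: foot, pedestal and a round index plate (radius 108, underside 26 and top 36 above the worktop) with five holes of 13 dia. on a 96 radius, 72 degrees apart, the first on its +x axis. At 216 degrees anticlockwise from +x a nozzle post, 128 from the axis, 120 high. Origin: on the turning axis at worktop level, z up
- table_axis (a point): point on the vertical turning axis of the table, at the height of the table's upper face (48 above the worktop)
- turntable (a joint): angle (rad) of the white round table (radius 86, upper face 48 above the worktop, arm out to radius 150); 0 = locked in the first hole, as at the start; grows anticlockwise seen from above; next hole at 1.257. Unlocked, it turns with 0.1 to 0.25 N m and stays where it is left; with the pin in a hole it has about 0.02 rad of play either way
- plunger (a joint): how far (m) the spring plunger is pressed straight down: 0 out, stop at 0.011; 3 N starts it, 8.5 N presses it home. Its pin (9 dia., round tip) stands in the hole from below and is clear of it from 0.009 on. Let go between holes it stays in at about 0.0085, the pin rubbing under the plate; within about 2 mm of a hole's centre it springs out and locks
- plunger_top (a point): centre of the upper face of the plunger's flat black round cap (44 dia.), 122 from the turning axis on the table's arm, 72 above the worktop when out. It travels inside a steel collar: 2 above the collar's rim when out, 9 below it when fully in. Moves with table and plunger
- collar_top (a point): centre of the steel collar's rim, 70 above the worktop, fixed to the table's arm and turning with it; inside 48 dia., outside 56 dia.; a shut pair of fingertips goes inside it, and can push on its inner wall to turn the table
- nozzle_tip (a point): tip of the fixed dosing nozzle, 54 from the turning axis, 88 above the worktop
- dish_next: petri dish with red-brown pieces, 55 dia., 15 high, the next one to come under the nozzle; it stands loose between three 6 mm high pins on the table; origin: centre of its underside
- nest_2 (a point): centre of the nest in the table's upper face in which that dish stands, 54 from the axis, at 144 degrees anticlockwise from the table's arm; turns with the table
- dish_dosed: petri dish with dark brown pieces, 55 dia., 17 high, under the nozzle at the start; it stands loose between three 6 mm high pins on the table; origin: centre of its underside
- nest_3 (a point): centre of the nest in the table's upper face in which that dish stands, 54 from the axis, at 216 degrees anticlockwise from the table's arm; turns with the table
- dish_clean: clear empty petri dish, 55 dia., 15 high; it stands loose between three 6 mm high pins on the table; origin: centre of its underside
- nest_4 (a point): centre of the nest in the table's upper face in which that dish stands, 54 from the axis, at 288 degrees anticlockwise from the table's arm; turns with the table
- tweezers_1: steel tweezers, 118x11x10, lying left of the indexer, before the microscope; loose bystander; origin: centre of its underside
- marker: black marker pen, 132x13x15, lying to the right of the indexer; loose bystander; origin: centre of its underside
- bottle_a: glass dropper bottle with a black top, 33 wide, 95 high, left of the indexer, before the microscope; loose bystander; origin: centre of its underside
- tip_box: blue pipette-tip box with a clear lid, 88x126x71, left of the microscope; loose bystander; origin: centre of its underside
Not all that is in view belongs to the job. What is shaped like the dish_clean but orange is not meant. What is shaped like the dish_dosed but pink is not meant.

How it is judged:
On the way, in this order (a step that is already met when the one before it is completed fails the run):
1. the plunger is pressed in while the table still stands at the first hole (value of joint plunger above 0.005 m and value of joint turntable between -0.12 and 0.12 rad), for 0.1 s.
2. with the plunger in, the table is turned on between the two holes (value of joint plunger above 0.005 m and value of joint turntable between 0.4 and 1.1 rad), for 0.1 s.
At the end, for the whole second after the job is handed in: the table rests within 0.045 rad of the next hole (1.257 rad) with the plunger sprung out to under 3 mm; the three dishes stand upright within 12 mm of the centres of their nests; the other things are within 30 mm of where they stood (value of joint turntable between 1.2116 and 1.3016 rad and value of joint plunger below 0.003 m and velocity of joint turntable between -0.05 and 0.05 rad/s and horizontal distance between dish_next and nest_2 below 0.012 m and height (world z) of each of dish_next, dish_dosed, dish_clean below 0.055 m and angle between each of dish_next, dish_dosed, dish_clean's own z axis and vertical below 0.1 rad and horizontal distance between dish_dosed and nest_3 below 0.012 m and horizontal distance between dish_clean and nest_4 below 0.012 m and distance of each of tweezers_1, marker, bottle_a, tip_box from where it was at the start of the episode below 0.03 m); the robot touches nothing.
It fails at once if the table is turned the wrong way (value of joint turntable below -0.2 rad).
It fails at once if the table runs past the next hole (value of joint turntable above 1.6 rad).
It fails at once if a dish is lifted off the table (height (world z) of any of dish_next, dish_dosed, dish_clean above 0.062 m).
It fails at once if a bystander is pushed about or lifted (distance of any of tweezers_1, marker, bottle_a, tip_box from where it was at the start of the episode above 0.03 m).
It also fails if it takes over 35 s, if anything falls off the work surface, if the arm or the gripper's body presses on something with over 40 N, if the wrist force passes 120 N, or if a joint passes its speed limit or range.

### The arm

A 7-joint arm with a two-finger parallel gripper is mounted at the origin on a cart in front of the work surface, level with it; the furniture and walls round the work are solid. World frame = base frame: x ahead of the robot, y to its left, z up, the work surface at z = 0. Lengths are in m, angles in rad, forces in N, time in s.
With the tool pointing down it reaches from about 0.4 to 0.925 m from the base axis. Payload 5.6 kg.
Tool frame: the origin (TCP) lies on the centre line of the jaws, within the pads' length; the fingertips stand 19 mm ahead of it and the grasp point (between the pads) is the TCP; z points along the fingers, y is the line along which they close (so a half turn about z gives the same grasp; the last joint's range is limited). The gripper opens to 85 mm and grips with 20 to 120 N. Pads are 22 mm wide; open, the fingers measure 114 mm over their backs; the gripper's body (76 mm by 85 mm) begins 54 mm behind the grasp point. The pads swing forward as they close: fully open they stand 13 mm farther back than shut.
Start: joints at [1.233, 0.468, -0.012, 1.603, 0.006, 1.071, -0.056], TCP at [0.189, -0.622, 0.25] pointing down, gripper open.
Joint ranges: [-2.53, 2.53], [-0.31, 2.02], [-1.57, 1.55], [0.28, 2.44], [-1.29, 4.43], [0.15, 1.84], [-2.92, 2.92]. Speed limits (rad/s): [2.57, 2.57, 3.14, 3.14, 3.14, 3.14, 3.14].

### API

Orientations are given as a 3x3 rotation matrix whose columns are the frame's x, y, z axes.
In Python, from cell import robot gives the robot as it stands.
- The arm moves only by the shell command python3 -m jog 'ROWS' [FORCE]. ROWS is JSON, a list of rows, each an object of numbers: "tx", "ty", "tz": the shift along the tool's x, y, z in mm; "wx", "wy", "wz": the turn, a rotation vector about the tool's x, y, z in degrees; "hand": the gripper command: -1 is shut, 1 is fully open, values between are in proportion. A call has 1 to 20 rows; each row shifts and turns the commanded pose from where the row before left it, along the tool's axes as they then stand; what a row does not reach is not made up. A row lasts 1/12 s, in which the tool goes at most 41.7 mm and 7.16 degrees, less where a joint would pass 70% of its speed; a pose out of reach is approached as far as the arm can. A call is refused whole if a number of a shift passes 41.7 or a number of a turn 7.16, either way. A call with a gripper value outside its range is refused whole. The fingers move at their own pace and stop on an object; FORCE is the grip in N (left out, the last holds). Time passes only in rows, so rows that do not move let the fingers close. It gives the time, the measured TCP pose, the force, the opening and the grip force at its end, in the units of the state.
- robot.state(): the state, without advancing time (a new reading comes with each control period).
- robot.camera(name): name is "side" or "top" or "wrist"; returns a dict with "pixels" (480x640x3 uint8, red, green, blue), "vfov" (degrees; the focal length in pixels is half the picture's height over the tangent of half this angle, whatever the lens; pixels are square), "cx", "cy" (the principal point, pixels), "k1" (the pictures are not rectified: a ray, as slopes to the right and down, at radius r is drawn at 1 + k1 r^2 times it, then the intrinsics apply), "extrinsics" (4x4, takes a point from world to camera coordinates). Camera axes: x right, y up, looking along -z (the intrinsics and any distortion apply to the point x, -y, -z); pixel columns grow to the right and rows downward; lengths in m; the calibration is good to about 2 mm. A picture is of the moment at which its call begins. There is no depth.
- robot.close_job(): hands the job in; it is judged then, once.
The state is a dict: "time": time; "joints": joint angles; "joint_velocities": joint speeds; "joint_torque": joint torques, N m; "eef_pos": TCP position; "eef_rot": TCP orientation; "ft_force": force on the tool from outside, world axes, zero at the start; "wrist_torque": the same for the moment, N m; "grip_width": opening from 0.0 (shut) to 1.0 (fully open); "gripper_force": force on a finger pad.
Only numpy, scipy, OpenCV 4.12 (cv2) and the standard library are available. Lean on these libraries where they do the work, as an engineer would, in place of code of your own. Each camera call takes 0.05 s, during which the arm holds its last target. There are 200 camera calls.

## Working session

There is one attempt and no reset: what is moved stays moved. The work goes in short steps, Python scripts to look and compute and a shell command to move; the robot and the scene stay as the last step left them, time stands still between calls to the robot, and variables do not carry over. Pictures are saved under pics/ and viewed, at most 10 in all, crops included, and the job is handed in when it is done.

```bash
mkdir -p pics
cat > h.py <<'E'
import numpy as np, cv2
from cell import robot
def cam(n,f=None):
    c=robot.camera(n)
    if f: cv2.imwrite('pics/'+f,c['pixels'][:,:,::-1])
    return c
def ray(c,u,v):
    f=240/np.tan(np.radians(c['vfov'])/2); d=np.array([(u-c['cx'])/f,(v-c['cy'])/f]); s=d.copy()
    for _ in range(20): s=d/(1+c['k1']*(s@s))
    E=np.array(c['extrinsics']); R=E[:3,:3]; o=-R.T@E[:3,3]
    return o,R.T@np.array([s[0],-s[1],-1])
def atz(c,u,v,z):
    o,d=ray(c,u,v); return o+d*(z-o[2])/d[2]
def proj(c,p):
    f=240/np.tan(np.radians(c['vfov'])/2); E=np.array(c['extrinsics']); q=E[:3,:3]@np.array(p)+E[:3,3]
    s=np.array([q[0],-q[1]])/-q[2]; s=s*(1+c['k1']*(s@s)); return s*f+[c['cx'],c['cy']]
E
python3 - <<'E'
from h import *
import pickle
t=cam('top','top.png');s=cam('side','side.png');pickle.dump((t,s),open('c.pkl','wb'))
st=robot.state();print(st['time'],st['eef_pos'],st['eef_rot'],st['grip_width'])
E
```

```text
0.1 [ 0.18861931 -0.62153752  0.24939061] [[ 9.56890473e-01  2.90448355e-01 -6.12522247e-04]
 [ 2.90448967e-01 -9.56889252e-01  1.53561869e-03]
 [-1.40098034e-04 -1.64732535e-03 -9.99998633e-01]] 1.001605805281355
```

View pics/top.png

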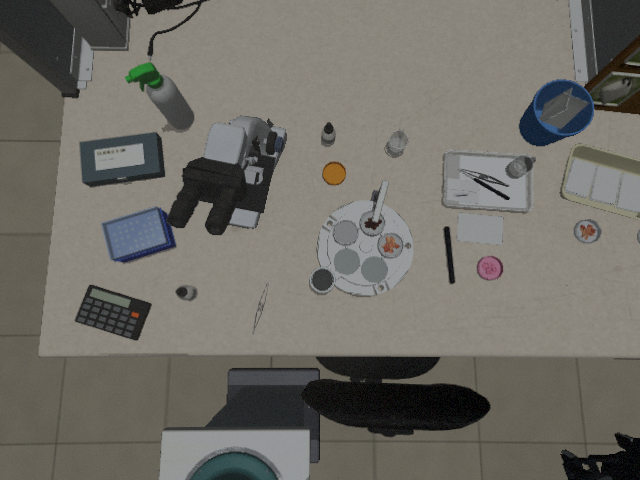

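View pics/side.png

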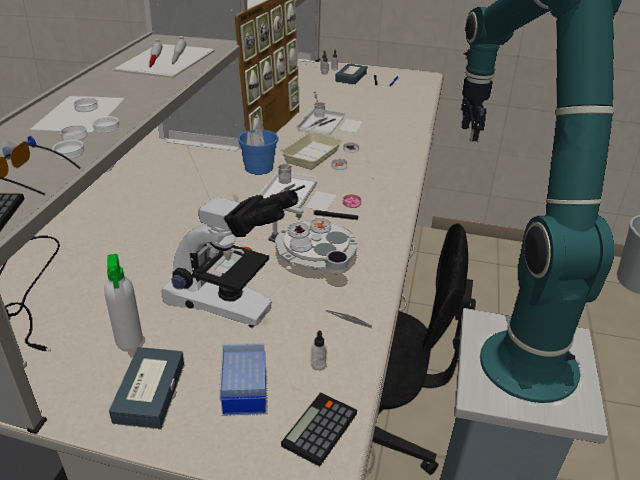

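The top picture shows the table centred near (365,248), with the black cap and collar at (321,280). The nozzle post is near (380,190), and the marker is to the right at (449,255). Next I'll measure these more closely in an enlarged crop.

Run:
```python
from h import *
import pickle
t,s=pickle.load(open('c.pkl','rb'))
im=t['pixels'][180:305,300:425,::-1]
cv2.imwrite('pics/crop.png',cv2.resize(im,None,fx=4.8,fy=4.8,interpolation=cv2.INTER_CUBIC))
for n,u,v,z in [('cap',321,281,.072),('axis',365,248,.036),('bottle',186,292,.0),('tweez',261,308,0),('marker',449,255,0),('robotbase',235,480,0)]: print(n,atz(t,u,v,z).round(4))
c=atz(t,321,281,.072);print(proj(s,c))
print(t['extrinsics'])
```

```text
cap [ 0.464 -0.185  0.072]
axis [ 0.5398 -0.2838  0.036 ]
bottle [0.4431 0.1218 0.    ]
tweez [ 0.407  -0.0492  0.    ]
marker [ 0.5286 -0.4817  0.    ]
robotbase [ 0.0498 -0.0039  0.    ]
[338.54136579 256.23994616]
[[ 8.64415680e-04 -9.99982720e-01  5.81477271e-03 -1.86923184e-01]
 [ 9.86422717e-01  1.80759032e-03  1.64216190e-01 -5.72047156e-01]
 [-1.64223863e-01  5.59387284e-03  9.86407234e-01 -9.37952361e-01]
 [ 0.00000000e+00  0.00000000e+00  0.00000000e+00  1.00000000e+00]]
```

View pics/crop.png

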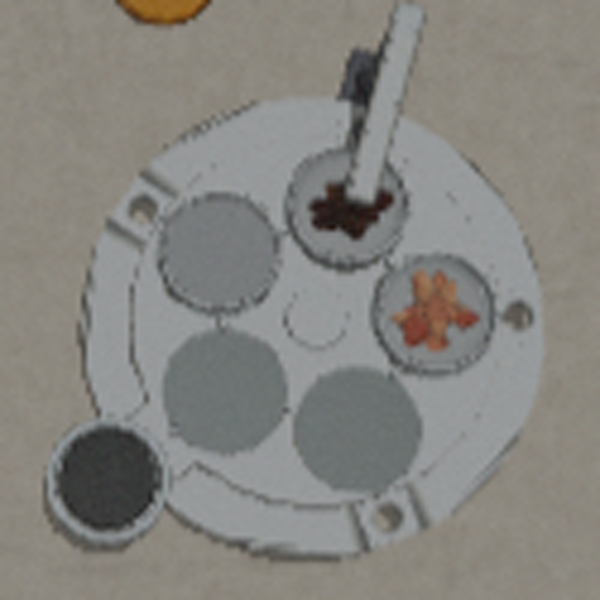

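The crop shows the cap at crop (107,477), the hub at (318,320), and holes at (388,517), (518,317) and (143,210). The next hole is (388,517). I'll fit the geometry from these.

Run:
```python
from h import *
import pickle
from scipy.optimize import least_squares
t,s=pickle.load(open('c.pkl','rb'))
P=lambda x,y,z:atz(t,300+x/4.8-.4,180+y/4.8-.4,z)
obs=[(107,477,.072,122,0),(388,517,.036,96,72),(518,317,.036,96,144),(143,210,.036,96,288),(318,320,.048,0,0)]
pts=np.array([P(*o[:3])[:2] for o in obs])
def m(p): return np.array([[p[0]+o[3]/1e3*np.cos(p[2]+np.radians(o[4])),p[1]+o[3]/1e3*np.sin(p[2]+np.radians(o[4]))] for o in obs])
r=least_squares(lambda p:(m(p)-pts).ravel(),[.54,-.28,2.2]);print(r.x,np.degrees(r.x[2]));print(((m(r.x)-pts)*1e3).round(1))
a=r.x
for d in np.arange(0,73,9): 
  th=a[2]+np.radians(d);print(d,(a[:2]+.122*np.array([np.cos(th),np.sin(th)])).round(4))
print(proj(s,[*m(a)[0],.072]), proj(s,[a[0],a[1],.048]))
```

```text
[ 0.54244337 -0.28369407  2.23021275] 127.78177794381247
[[-0.6 -0.4]
 [-0.3  0.3]
 [ 0.1 -0.4]
 [ 0.5 -0.3]
 [ 0.3  0.8]]
0 [ 0.4677 -0.1873]
9 [ 0.4535 -0.2002]
18 [ 0.4416 -0.2151]
27 [ 0.4321 -0.2317]
36 [ 0.4253 -0.2496]
45 [ 0.4214 -0.2684]
54 [ 0.4205 -0.2875]
63 [ 0.4226 -0.3065]
72 [ 0.4276 -0.325 ]
[337.24326074 255.47567072] [316.43086485 237.88112497]
```

```bash
python3 -m jog '[{"tx":19.6,"ty":-16.7,"hand":-1},{"tx":19.6,"ty":-16.7,"hand":-1},{"tx":19.6,"ty":-16.7,"hand":-1},{"tx":19.6,"ty":-16.7,"hand":-1},{"tx":19.6,"ty":-16.7,"hand":-1},{"tx":19.6,"ty":-16.7,"hand":-1},{"tx":19.6,"ty":-16.7,"hand":-1},{"tx":19.6,"ty":-16.7,"hand":-1},{"tx":19.6,"ty":-16.7,"hand":-1},{"tx":19.6,"ty":-16.7,"hand":-1},{"tx":19.6,"ty":-16.7,"hand":-1},{"tx":19.6,"ty":-16.7,"hand":-1},{"tx":19.6,"ty":-16.7,"hand":-1},{"tx":19.6,"ty":-16.7,"hand":-1},{"tx":19.6,"ty":-16.7,"hand":-1},{"tx":19.6,"ty":-16.7,"hand":-1},{"tx":19.6,"ty":-16.7,"hand":-1},{"tx":19.6,"ty":-16.7,"hand":-1},{"tx":19.6,"ty":-16.7,"hand":-1},{"tx":19.6,"ty":-16.7,"hand":-1}]'
python3 -m jog '[{"tz":20,"hand":-1},{"tz":20,"hand":-1},{"tz":20,"hand":-1},{"tz":20,"hand":-1},{"tz":20,"hand":-1},{"tz":20,"hand":-1},{"tz":15,"hand":-1},{"hand":-1},{"hand":-1}]'
cat > e.py <<'E'
from h import *
st=robot.state();np.set_printoptions(suppress=True,precision=4)
p=st['eef_pos'];R=np.array(st['eef_rot']);print(st['time'],p,st['grip_width'],st['ft_force']);print(R)
def to(x,y,z): print('tool mm',(R.T@(np.array([x,y,z])-p)*1e3).round(1))
E
python3 - <<'E'
from e import *
to(.4677,-.1873,.1)
c=cam('wrist','w1.png');print(proj(c,[.4677,-.1873,.072]))
E
```

```text
0.1 [ 0.1886 -0.6215  0.2494] 1.001605805281355 [0.3782 0.6923 0.0218]
[[ 0.9569  0.2904 -0.0006]
 [ 0.2904 -0.9569  0.0015]
 [-0.0001 -0.0016 -1.    ]]
tool mm [ 393.2 -334.2  149.9]
[-150.3388 -320.9358]$[0]: bad value
$[0]: bad value
```

View pics/w1.png

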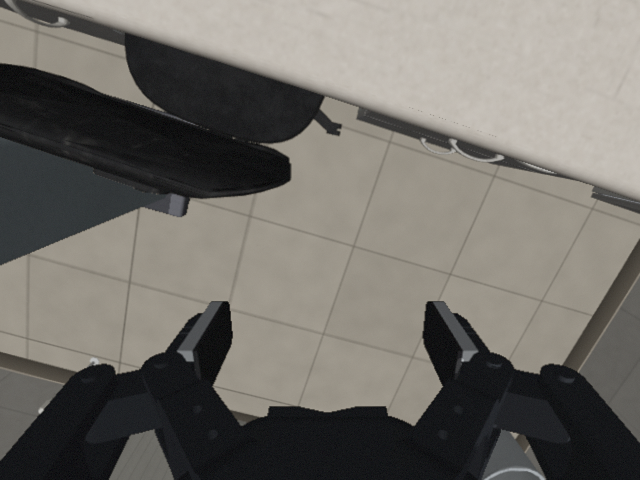

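The wrist view shows the start pose over the floor, so the jog was refused. I'll try a row with all its keys.

```bash
python3 -m jog '[{"tx":0,"ty":0,"tz":0,"wx":0,"wy":0,"wz":0,"hand":-1}]'; python3 -m jog '[{"tz":0,"hand":-1.0}]';python3 -m jog '[{"hand":-0.99}]'; python3 -m jog --help | head -20
```

```text
time: 0.23
eef_pos: [0.1887, -0.6218, 0.2498]
eef_rot: [[0.957, 0.29, -0.0], [0.29, -0.957, 0.001], [-0.0, -0.001, -1.0]]
ft_force: [-0.2, 0.3, 0.1]
grip_width: 0.881
gripper_force: 0.0$[0]: bad value
$[0]: bad value
invalid input: not JSON, or not a number
```

All seven keys are needed in every row.

```bash
python3 -m jog '[{"tx":19.6,"ty":-16.7,"tz":0,"wx":0,"wy":0,"wz":0,"hand":-1},{"tx":19.6,"ty":-16.7,"tz":0,"wx":0,"wy":0,"wz":0,"hand":-1},{"tx":19.6,"ty":-16.7,"tz":0,"wx":0,"wy":0,"wz":0,"hand":-1},{"tx":19.6,"ty":-16.7,"tz":0,"wx":0,"wy":0,"wz":0,"hand":-1},{"tx":19.6,"ty":-16.7,"tz":0,"wx":0,"wy":0,"wz":0,"hand":-1},{"tx":19.6,"ty":-16.7,"tz":0,"wx":0,"wy":0,"wz":0,"hand":-1},{"tx":19.6,"ty":-16.7,"tz":0,"wx":0,"wy":0,"wz":0,"hand":-1},{"tx":19.6,"ty":-16.7,"tz":0,"wx":0,"wy":0,"wz":0,"hand":-1},{"tx":19.6,"ty":-16.7,"tz":0,"wx":0,"wy":0,"wz":0,"hand":-1},{"tx":19.6,"ty":-16.7,"tz":0,"wx":0,"wy":0,"wz":0,"hand":-1},{"tx":19.6,"ty":-16.7,"tz":0,"wx":0,"wy":0,"wz":0,"hand":-1},{"tx":19.6,"ty":-16.7,"tz":0,"wx":0,"wy":0,"wz":0,"hand":-1},{"tx":19.6,"ty":-16.7,"tz":0,"wx":0,"wy":0,"wz":0,"hand":-1},{"tx":19.6,"ty":-16.7,"tz":0,"wx":0,"wy":0,"wz":0,"hand":-1},{"tx":19.6,"ty":-16.7,"tz":0,"wx":0,"wy":0,"wz":0,"hand":-1},{"tx":19.6,"ty":-16.7,"tz":0,"wx":0,"wy":0,"wz":0,"hand":-1},{"tx":19.6,"ty":-16.7,"tz":0,"wx":0,"wy":0,"wz":0,"hand":-1},{"tx":19.6,"ty":-16.7,"tz":0,"wx":0,"wy":0,"wz":0,"hand":-1},{"tx":19.6,"ty":-16.7,"tz":0,"wx":0,"wy":0,"wz":0,"hand":-1},{"tx":19.6,"ty":-16.7,"tz":0,"wx":0,"wy":0,"wz":0,"hand":-1}]'
python3 -m jog '[{"tx":0,"ty":0,"tz":20,"wx":0,"wy":0,"wz":0,"hand":-1},{"tx":0,"ty":0,"tz":20,"wx":0,"wy":0,"wz":0,"hand":-1},{"tx":0,"ty":0,"tz":20,"wx":0,"wy":0,"wz":0,"hand":-1},{"tx":0,"ty":0,"tz":20,"wx":0,"wy":0,"wz":0,"hand":-1},{"tx":0,"ty":0,"tz":20,"wx":0,"wy":0,"wz":0,"hand":-1},{"tx":0,"ty":0,"tz":20,"wx":0,"wy":0,"wz":0,"hand":-1},{"tx":0,"ty":0,"tz":0,"wx":0,"wy":0,"wz":0,"hand":-1},{"tx":0,"ty":0,"tz":0,"wx":0,"wy":0,"wz":0,"hand":-1}]'
python3 - <<'E'
from e import *
to(.4677,-.1873,.1)
c=cam('wrist','w2.png');print(proj(c,[.4677,-.1873,.072]),proj(c,[p[0],p[1],p[2]-.019]))
E
```

```text
time: 1.9
eef_pos: [0.4674, -0.1874, 0.2504]
eef_rot: [[0.957, 0.29, 0.0], [0.29, -0.957, -0.0], [0.0, 0.0, -1.0]]
ft_force: [-0.1, -0.8, -1.3]
grip_width: 0.003
gripper_force: 0.0
time: 2.57
eef_pos: [0.4663, -0.1883, 0.1297]
eef_rot: [[0.957, 0.291, -0.002], [0.291, -0.957, 0.001], [-0.002, -0.001, -1.0]]
ft_force: [0.4, 0.2, 1.0]
grip_width: -0.0
gripper_force: 0.0
2.5667 [ 0.4663 -0.1883  0.1297] -0.0004757824221380362 [0.422  0.2388 0.9676]
[[ 0.9568  0.2906 -0.0021]
 [ 0.2906 -0.9568  0.0009]
 [-0.0018 -0.0015 -1.    ]]
tool mm [ 1.6 -0.5 29.7]
[326.0445 268.7352] [326.7483 303.2343]
```

View pics/w2.png

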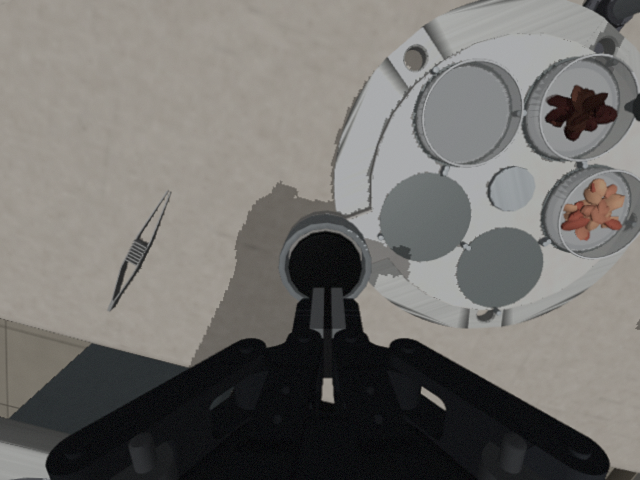

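The cap is centred near (325,268), within about 1 mm of the prediction (326,269), and the shut fingers are aligned with it. I'll descend and press.

```bash
python3 -m jog '[{"tx":1,"ty":0,"tz":12,"wx":0,"wy":0,"wz":0,"hand":-1},{"tx":0,"ty":0,"tz":12,"wx":0,"wy":0,"wz":0,"hand":-1},{"tx":0,"ty":0,"tz":10,"wx":0,"wy":0,"wz":0,"hand":-1},{"tx":0,"ty":0,"tz":4,"wx":0,"wy":0,"wz":0,"hand":-1},{"tx":0,"ty":0,"tz":4,"wx":0,"wy":0,"wz":0,"hand":-1},{"tx":0,"ty":0,"tz":4,"wx":0,"wy":0,"wz":0,"hand":-1},{"tx":0,"ty":0,"tz":2,"wx":0,"wy":0,"wz":0,"hand":-1},{"tx":0,"ty":0,"tz":0,"wx":0,"wy":0,"wz":0,"hand":-1},{"tx":0,"ty":0,"tz":0,"wx":0,"wy":0,"wz":0,"hand":-1}]'
```

```text
time: 3.37
eef_pos: [0.4679, -0.188, 0.0827]
eef_rot: [[0.957, 0.291, -0.0], [0.291, -0.957, 0.0], [-0.0, -0.0, -1.0]]
ft_force: [-2.0, 1.4, 6.4]
grip_width: -0.002
gripper_force: 3.2
```

```bash
python3 -m jog '[{"tx":0,"ty":0,"tz":2,"wx":0,"wy":0,"wz":0,"hand":-1},{"tx":0,"ty":0,"tz":1.5,"wx":0,"wy":0,"wz":0,"hand":-1},{"tx":0,"ty":0,"tz":0,"wx":0,"wy":0,"wz":0,"hand":-1},{"tx":0,"ty":0,"tz":0,"wx":0,"wy":0,"wz":0,"hand":-1}]'
```

```text
time: 3.7
eef_pos: [0.4684, -0.1877, 0.08]
eef_rot: [[0.957, 0.291, 0.001], [0.291, -0.957, -0.0], [0.001, 0.0, -1.0]]
ft_force: [-4.2, 3.8, 11.7]
grip_width: -0.003
gripper_force: 5.8
```

```bash
python3 -c "
from math import *
for i in range(27):
  d=1.5+3*i;a=radians(200.9+d);print(d,round(6.4*cos(a),1),round(-6.4*sin(a),1))"
 python3 -m jog '[{"tx":-5.9,"ty":2.4,"tz":0,"wx":0,"wy":0,"wz":0,"hand":-1},{"tx":-5.8,"ty":2.7,"tz":0,"wx":0,"wy":0,"wz":0,"hand":-1},{"tx":-5.6,"ty":3.0,"tz":0,"wx":0,"wy":0,"wz":0,"hand":-1},{"tx":-5.5,"ty":3.3,"tz":0,"wx":0,"wy":0,"wz":0,"hand":-1},{"tx":-5.3,"ty":3.6,"tz":0,"wx":0,"wy":0,"wz":0,"hand":-1}]'
```

```text
1.5 -5.9 2.4
4.5 -5.8 2.7
7.5 -5.6 3.0
10.5 -5.5 3.3
13.5 -5.3 3.6
16.5 -5.1 3.9
19.5 -4.9 4.1
22.5 -4.7 4.4
25.5 -4.4 4.6
28.5 -4.2 4.9
31.5 -3.9 5.1
34.5 -3.6 5.3
37.5 -3.4 5.5
40.5 -3.1 5.6
43.5 -2.8 5.8
46.5 -2.5 5.9
49.5 -2.1 6.0
52.5 -1.8 6.1
55.5 -1.5 6.2
58.5 -1.2 6.3
61.5 -0.8 6.3
64.5 -0.5 6.4
67.5 -0.2 6.4
70.5 0.2 6.4
73.5 0.5 6.4
76.5 0.8 6.3
79.5 1.2 6.3
time: 4.12
eef_pos: [0.4471, -0.211, 0.0801]
eef_rot: [[0.957, 0.291, 0.004], [0.291, -0.957, -0.001], [0.004, 0.002, -1.0]]
ft_force: [1.2, 1.0, 7.8]
grip_width: 0.005
gripper_force: 3.8
```

```bash
python3 -m jog '[{"tx":-5.1,"ty":3.9,"tz":1,"wx":0,"wy":0,"wz":0,"hand":-1},{"tx":-4.9,"ty":4.1,"tz":0,"wx":0,"wy":0,"wz":0,"hand":-1},{"tx":-4.7,"ty":4.4,"tz":0,"wx":0,"wy":0,"wz":0,"hand":-1},{"tx":-4.4,"ty":4.6,"tz":0,"wx":0,"wy":0,"wz":0,"hand":-1},{"tx":-4.2,"ty":4.9,"tz":0,"wx":0,"wy":0,"wz":0,"hand":-1},{"tx":-3.9,"ty":5.1,"tz":0,"wx":0,"wy":0,"wz":0,"hand":-1},{"tx":-3.6,"ty":5.3,"tz":0,"wx":0,"wy":0,"wz":0,"hand":-1},{"tx":-3.4,"ty":5.5,"tz":0,"wx":0,"wy":0,"wz":0,"hand":-1},{"tx":-3.1,"ty":5.6,"tz":0,"wx":0,"wy":0,"wz":0,"hand":-1},{"tx":0,"ty":0,"tz":0,"wx":0,"wy":0,"wz":0,"hand":-1}]'
python3 - <<'E'
from e import *
A=np.array([.5424,-.2837]);d=p[:2]-A;print(np.hypot(*d),np.degrees(np.arctan2(d[1],d[0]))%360-127.78)
c=cam('top','t3.png');im=c['pixels'][180:305,300:425,::-1]
cv2.imwrite('pics/t3.png',cv2.resize(im,None,fx=4.8,fy=4.8,interpolation=cv2.INTER_CUBIC))
w=cam('wrist','w3.png')
E
```

```text
time: 4.95
eef_pos: [0.4248, -0.2656, 0.08]
eef_rot: [[0.957, 0.289, 0.006], [0.289, -0.957, -0.004], [0.005, 0.006, -1.0]]
ft_force: [0.1, 0.6, 11.9]
grip_width: 0.001
gripper_force: 6.1
4.95 [ 0.4248 -0.2656  0.08  ] 0.0011552404514433897 [ 0.0913  0.5884 11.8981]
[[ 0.9572  0.2894  0.0062]
 [ 0.2894 -0.9572 -0.004 ]
 [ 0.0048  0.0056 -1.    ]]
0.11894111785120332 43.4752307947484
```

View pics/w3.png

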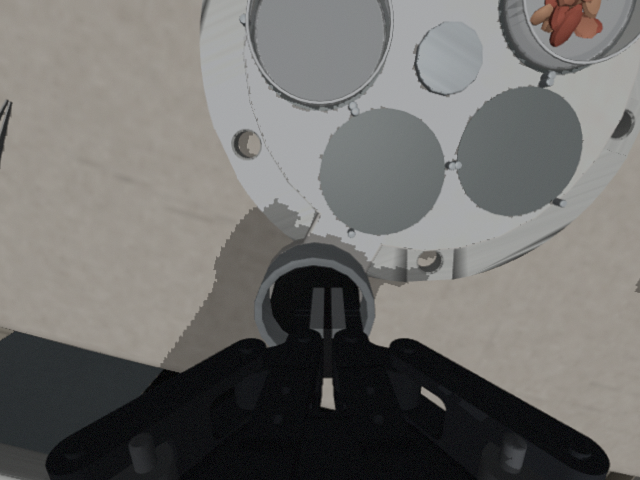

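The wrist view shows the table turned, with the collar rim centred near (316,303) and the shut tips inside it on its right side. The empty nests are at (382,171) and (521,151), and the next hole is at (430,261). I'll work out the table angle from these.

```bash
cat >> h.py <<'E'
A=np.array([.5424,-.2837])
def ang(c,u,v,z,off=0):
    q=atz(c,u,v,z)[:2]-A; return np.hypot(*q).round(4),((np.degrees(np.arctan2(q[1],q[0]))-127.78-off)%360).round(2)
E
python3 - <<'E'
from h import *
w=cam('wrist')
print(atz(w,449,58,.051)); print(ang(w,382,171,.048),ang(w,521,151,.048,72),ang(w,430,261,.036),ang(w,247,145,.036),ang(w,316,303,.07))
E
```

```text
[ 0.54352222 -0.2825999   0.051     ]
(np.float64(0.0525), np.float64(39.31)) (np.float64(0.0523), np.float64(43.24)) (np.float64(0.0951), np.float64(71.8)) (np.float64(0.0967), np.float64(359.79)) (np.float64(0.1165), np.float64(40.02))
```

Table at about 40° (0.70 rad), tips leading by about 3.5°. I'll carry on to about 66°.

```bash
python3 -m jog '[{"tx":-3.2,"ty":5.8,"tz":0,"wx":0,"wy":0,"wz":0,"hand":-1},{"tx":-2.8,"ty":5.9,"tz":0,"wx":0,"wy":0,"wz":0,"hand":-1},{"tx":-2.4,"ty":6.0,"tz":0,"wx":0,"wy":0,"wz":0,"hand":-1},{"tx":-2.1,"ty":6.1,"tz":0,"wx":0,"wy":0,"wz":0,"hand":-1},{"tx":-1.8,"ty":6.2,"tz":0,"wx":0,"wy":0,"wz":0,"hand":-1},{"tx":-1.5,"ty":6.3,"tz":0,"wx":0,"wy":0,"wz":0,"hand":-1},{"tx":-1.1,"ty":6.3,"tz":0,"wx":0,"wy":0,"wz":0,"hand":-1},{"tx":-0.8,"ty":6.4,"tz":0,"wx":0,"wy":0,"wz":0,"hand":-1},{"tx":0,"ty":0,"tz":0,"wx":0,"wy":0,"wz":0,"hand":-1}]'
python3 - <<'E'
from e import *
d=p[:2]-A;print(np.hypot(*d),np.degrees(np.arctan2(d[1],d[0]))%360-127.78)
w=cam('wrist','w4.png')
E
```

```text
time: 5.85
eef_pos: [0.425, -0.3169, 0.08]
eef_rot: [[0.957, 0.29, 0.008], [0.29, -0.957, -0.004], [0.006, 0.006, -1.0]]
ft_force: [2.8, 0.5, 10.1]
grip_width: 0.0
gripper_force: 4.9
5.85 [ 0.425  -0.3169  0.08  ] 0.00023430975943200058 [ 2.7997  0.5219 10.1482]
[[ 0.957   0.29    0.0076]
 [ 0.29   -0.957  -0.0043]
 [ 0.006   0.0063 -1.    ]]
0.12196839474323921 68.01494628871927
```

View pics/w4.png

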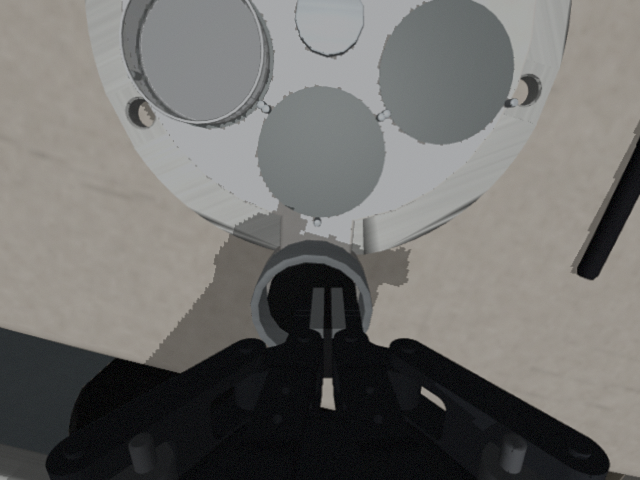

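The view shows the collar at about (312,300) with the tips still on its right wall. The nests are at (321,151) and (446,71), which puts the table at about 65°. Now I'll ease the plunger so the pin rubs and push slowly.

```bash
python3 - <<'E'
from h import *
w=cam('wrist')
print(ang(w,321,151,.048),ang(w,446,71,.048,72),ang(w,312,303,.07),atz(w,329,23,.051))
E
python3 -m jog '[{"tx":0,"ty":0,"tz":-3.5,"wx":0,"wy":0,"wz":0,"hand":-1},{"tx":0,"ty":0,"tz":-3.5,"wx":0,"wy":0,"wz":0,"hand":-1},{"tx":-0.1,"ty":2,"tz":0,"wx":0,"wy":0,"wz":0,"hand":-1},{"tx":0,"ty":2,"tz":0,"wx":0,"wy":0,"wz":0,"hand":-1},{"tx":0,"ty":0,"tz":0,"wx":0,"wy":0,"wz":0,"hand":-1}]'
```

```text
(np.float64(0.0517), np.float64(63.49)) (np.float64(0.052), np.float64(66.93)) (np.float64(0.1172), np.float64(64.59)) [ 0.54111534 -0.28248828  0.051     ]
time: 6.37
eef_pos: [0.4222, -0.3189, 0.0845]
eef_rot: [[0.957, 0.29, -0.0], [0.29, -0.957, -0.0], [-0.0, 0.0, -1.0]]
ft_force: [-0.3, -1.0, 0.2]
grip_width: 0.002
gripper_force: 0.0
```

```bash
python3 -m jog '[{"tx":0,"ty":1.5,"tz":0,"wx":0,"wy":0,"wz":0,"hand":-1},{"tx":0,"ty":1.5,"tz":0,"wx":0,"wy":0,"wz":0,"hand":-1},{"tx":0.1,"ty":1.5,"tz":0,"wx":0,"wy":0,"wz":0,"hand":-1},{"tx":0.1,"ty":1.5,"tz":0,"wx":0,"wy":0,"wz":0,"hand":-1},{"tx":0.1,"ty":1.5,"tz":0,"wx":0,"wy":0,"wz":0,"hand":-1}]'; python3 -m jog '[{"tx":0.1,"ty":1,"tz":0,"wx":0,"wy":0,"wz":0,"hand":-1},{"tx":0.1,"ty":1,"tz":0,"wx":0,"wy":0,"wz":0,"hand":-1},{"tx":0,"ty":0,"tz":0,"wx":0,"wy":0,"wz":0,"hand":-1}]'
```

```text
time: 6.78
eef_pos: [0.4243, -0.3245, 0.0843]
eef_rot: [[0.957, 0.291, -0.002], [0.291, -0.957, 0.002], [-0.001, -0.002, -1.0]]
ft_force: [-1.4, 3.2, 0.9]
grip_width: -0.0
gripper_force: 1.6
time: 7.03
eef_pos: [0.4255, -0.3272, 0.0845]
eef_rot: [[0.957, 0.291, -0.001], [0.291, -0.957, 0.0], [-0.0, -0.001, -1.0]]
ft_force: [-1.6, 1.9, -0.5]
grip_width: -0.0
gripper_force: 1.1
```

```bash
python3 -m jog '[{"tx":0,"ty":1,"tz":0,"wx":0,"wy":0,"wz":0,"hand":-1},{"tx":0,"ty":1,"tz":0,"wx":0,"wy":0,"wz":0,"hand":-1},{"tx":0.1,"ty":1,"tz":0,"wx":0,"wy":0,"wz":0,"hand":-1}]'; python3 -m jog '[{"tx":0.1,"ty":1,"tz":0,"wx":0,"wy":0,"wz":0,"hand":-1},{"tx":0.1,"ty":1,"tz":0,"wx":0,"wy":0,"wz":0,"hand":-1},{"tx":0,"ty":0,"tz":0,"wx":0,"wy":0,"wz":0,"hand":-1}]'
```

```text
time: 7.28
eef_pos: [0.4267, -0.3301, 0.0847]
eef_rot: [[0.957, 0.291, -0.0], [0.291, -0.957, 0.0], [-0.0, -0.0, -1.0]]
ft_force: [-1.3, 2.5, -1.2]
grip_width: -0.006
gripper_force: 1.3
time: 7.53
eef_pos: [0.4283, -0.3332, 0.0852]
eef_rot: [[0.957, 0.29, 0.002], [0.29, -0.957, -0.002], [0.001, 0.002, -1.0]]
ft_force: [0.1, 0.5, 0.3]
grip_width: -0.001
gripper_force: 0.0
```

```bash
python3 -m jog '[{"tx":0.1,"ty":0.6,"tz":0,"wx":0,"wy":0,"wz":0,"hand":-1},{"tx":0,"ty":0,"tz":0,"wx":0,"wy":0,"wz":0,"hand":-1}]'
python3 - <<'E'
from e import *
w=cam('wrist','w5.png');cv2.imwrite('pics/w5.png',w['pixels'][:400,100:600,::-1])
E
```

```text
time: 7.7
eef_pos: [0.4287, -0.3342, 0.0859]
eef_rot: [[0.957, 0.29, 0.002], [0.29, -0.957, -0.003], [0.001, 0.003, -1.0]]
ft_force: [0.7, -1.2, 5.1]
grip_width: -0.001
gripper_force: 2.8
7.7 [ 0.4287 -0.3342  0.0859] -0.0005475217122038566 [ 0.6746 -1.2444  5.0789]
[[ 0.957   0.29    0.0022]
 [ 0.29   -0.957  -0.0027]
 [ 0.0014  0.0032 -1.    ]]
```

View pics/w5.png

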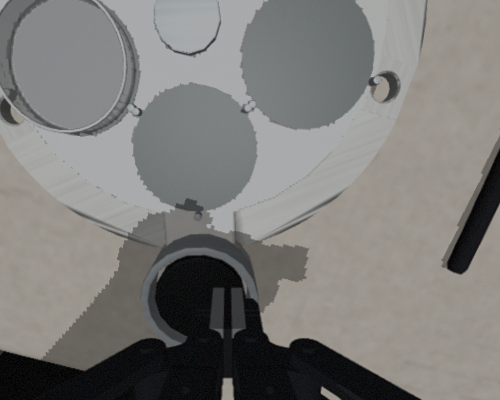

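The view shows the collar at about (200,295) in the crop. The 5 N upward force means the plunger has sprung up against the tips, so the pin is in the hole. I'll lift straight up and check.

```bash
python3 -m jog '[{"tx":0,"ty":0,"tz":-3,"wx":0,"wy":0,"wz":0,"hand":-1},{"tx":0,"ty":-1,"tz":-4,"wx":0,"wy":0,"wz":0,"hand":-1},{"tx":0,"ty":-1,"tz":-8,"wx":0,"wy":0,"wz":0,"hand":-1},{"tx":0,"ty":0,"tz":-20,"wx":0,"wy":0,"wz":0,"hand":-1},{"tx":0,"ty":0,"tz":-30,"wx":0,"wy":0,"wz":0,"hand":-1},{"tx":0,"ty":0,"tz":-30,"wx":0,"wy":0,"wz":0,"hand":-1},{"tx":0,"ty":0,"tz":-30,"wx":0,"wy":0,"wz":0,"hand":-1},{"tx":0,"ty":0,"tz":0,"wx":0,"wy":0,"wz":0,"hand":-1},{"tx":0,"ty":0,"tz":0,"wx":0,"wy":0,"wz":0,"hand":-1}]'
python3 - <<'E'
from e import *
w=cam('wrist','w6.png')
th=np.radians(127.78+72);q=[*(A+.122*np.array([np.cos(th),np.sin(th)])),.072]
print(proj(w,q),proj(w,[q[0],q[1],.061]),proj(w,[*(A+.054*np.array([np.cos(th),np.sin(th)])),.048]))
E
```

```text
time: 8.5
eef_pos: [0.4279, -0.331, 0.212]
eef_rot: [[0.957, 0.291, 0.003], [0.291, -0.957, -0.003], [0.002, 0.003, -1.0]]
ft_force: [0.2, 0.5, -0.9]
grip_width: -0.006
gripper_force: 0.0
8.5 [ 0.4279 -0.331   0.212 ] -0.0055792429407868155 [ 0.176   0.5309 -0.936 ]
[[ 0.9568  0.2906  0.0031]
 [ 0.2906 -0.9568 -0.0026]
 [ 0.0022  0.0034 -1.    ]]
[319.2768 230.4976] [319.5254 226.9188] [315.1766 144.1791]
```

View pics/w6.png

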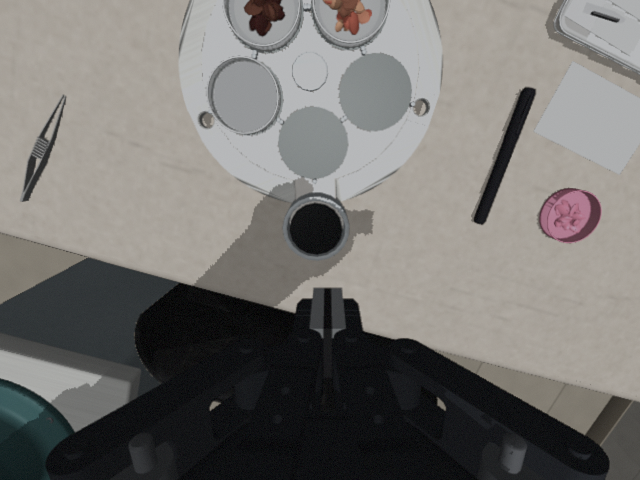

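The cap is flush in the collar at (316,229), against (319,230) predicted for the locked second hole. The nest is at (313,143), against (315,144) predicted. The dishes are in their nests, the marker and tweezers look undisturbed, and the arm is clear.

```bash
python3 -c "
from cell import robot
print(robot.close_job())"
```

```text
the job is handed in; nothing more can be done
None
```

The table is turned to the next hole, the plunger has sprung out there and the arm is clear; the job is handed in, but it gave back no verdict, so I'm judging by the last camera view and the forces.

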